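# Slide a label plate out over the end of an inspection ledge

## Task

With a fingertip, press the stop pin fully down at the end of the ledge where the micrometer lies. Then push the thin metal plate along the ledge, over the sunken pin, until about 25 mm of it sticks out past that end, lying flat and straight along the ledge, so that its edge can be measured. Do not pick the plate up, leave the other pin up, and leave the things around the ledge where they are.

Things in the scene. Friction and masses are not known exactly. Their poses are not given: they have to be found in the camera images.
- ledge: Fixed grey inspection ledge on the desk, 110 mm (x) by 300 mm (y), its flat deck 40 mm above the desk. Origin: centre of its underside, on the desk; its x axis points away from the robot, its y axis along the ledge to the left. A steel fence 10 mm thick, 14 mm above the deck, runs along its whole far edge (x from +45 to +55 mm); the rest of the deck (x from -55 to +45 mm) is flat and open at both ends (y = +150 and -150 mm) and at the front.
- ledge_end_left (a point): Point on the deck's left end edge (x = -5, y = +150, z = 40 mm in the ledge's frame).
- ledge_end_right (a point): Point on the deck's right end edge (x = -5, y = -150, z = 40 mm in the ledge's frame).
- stop_left (a joint): Round steel stop pin, 14 mm across, at the left end of the deck (18 mm in from the end edge). Joint in m: 0 = up, its top 9 mm above the deck and in the plate's way; 0.009 = flush with the deck; 0.010 = end of travel. Goes down under about 5 N and stays where it is left, no spring.
- stop_left_top (a point): Centre of the top face of the left pin.
- stop_right (a joint): The same pin at the right end of the deck; same values.
- stop_right_top (a point): Centre of the top face of the right pin.
- plate: Loose thin aluminium label plate, 90 mm (x) by 110 mm (y) by 6 mm, about 0.16 kg, a small dark dot in each corner, lying on the deck between the two pins, long side along the ledge and 2 to 6 mm clear of the fence. Origin: centre of its underside; y along its 110 mm length, to the left.
- plate_edge_left (a point): Middle of the plate's left end face (y = +55 mm, half-way up its thickness).
- plate_edge_right (a point): Middle of the plate's right end face (y = -55 mm).
- micrometer: Outside micrometer with a U-shaped frame, 51 by 126 by 19 mm, loose, lying on the desk just beyond one end of the ledge; it tells which end is meant. Origin: centre of its underside.
- loupe: Folding magnifier, 37 by 84 by 15 mm, loose, lying beyond the other end of the ledge. Origin: centre of its underside. Leave it alone.
- v_block: Steel V-block, 45 by 40 by 36 mm, loose, standing behind the ledge (far side), to the left. Leave it alone.
- objective_can: Round screw can, 47 mm across, 52 mm high, loose, standing behind the ledge, to the right. Leave it alone.
- plug_gauge: Plug gauge with a dark handle, 18 by 108 by 16 mm, loose, lying in front of the ledge (robot's side), to the left. Leave it alone.
- gauge_block_1: Small steel gauge block, 9 by 35 by 12 mm, loose, lying in front of the ledge, to the right. Leave it alone.

How it is judged:
On the way, in this order (a step that is already met when the one before it is completed fails the run):
1. the pin at the micrometer's end is pressed down while the plate still lies where it was (((y of micrometer in the frame of ledge above 0 m and value of joint stop_left above 0.008 m) or (y of micrometer in the frame of ledge below 0 m and value of joint stop_right above 0.008 m)) and distance of plate from where it was at the start of the episode below 0.012 m), for 0.1 s.
2. the plate sticks out past that end by 15 mm or more (((y of micrometer in the frame of ledge above 0 m and y of plate_edge_left in the frame of ledge between 0.165 and 0.185 m) or (y of micrometer in the frame of ledge below 0 m and y of plate_edge_right in the frame of ledge between -0.185 and -0.165 m))), for 0.2 s.
At the end, for the whole second after the job is handed in: The plate rests flat and straight (0.1 rad) on the deck, 15 to 35 mm of it past the end where the micrometer lies; that end's pin is down (8 mm or more), the other up (within 3 mm); the six things around are within 20 mm of their starts (((y of micrometer in the frame of ledge above 0 m and y of plate_edge_left in the frame of ledge between 0.165 and 0.185 m and value of joint stop_left above 0.008 m and value of joint stop_right below 0.003 m) or (y of micrometer in the frame of ledge below 0 m and y of plate_edge_right in the frame of ledge between -0.185 and -0.165 m and value of joint stop_right above 0.008 m and value of joint stop_left below 0.003 m)) and angle between the y axis of plate and the y axis of ledge, either way round below 0.1 rad and angle between plate's own z axis and vertical below 0.05 rad and z of plate in the frame of ledge between 0.037 and 0.043 m and linear speed of plate below 0.01 m/s and distance of each of micrometer, loupe, v_block, objective_can, plug_gauge, gauge_block_1 from where it was at the start of the episode below 0.02 m); the robot touches nothing.
It fails at once if the plate is lifted off the deck or tipped (z of plate in the frame of ledge above 0.048 m or angle between plate's own z axis and vertical above 0.15 rad).
It fails at once if the plate falls off the ledge (z of plate in the frame of ledge below 0.03 m).
It fails at once if the pin at the wrong end is pressed ((y of micrometer in the frame of ledge above 0 m and value of joint stop_right above 0.004 m) or (y of micrometer in the frame of ledge below 0 m and value of joint stop_left above 0.004 m)).
It fails at once if a thing around the ledge is displaced by more than 20 mm (distance of any of micrometer, loupe, v_block, objective_can, plug_gauge, gauge_block_1 from where it was at the start of the episode above 0.02 m).
It also fails if it takes over 45 s, if anything falls off the work surface, if the arm or the gripper's body presses on something with over 40 N, if the wrist force passes 120 N, or if a joint passes its speed limit or range.

## Robot

A 7-joint arm with a two-finger parallel gripper is mounted at the origin on a cart in front of the work surface, level with it; the furniture and walls round the work are solid. World frame = base frame: x ahead of the robot, y to its left, z up, the work surface at z = 0. Lengths are in m, angles in rad, forces in N, time in s.
With the tool pointing down it reaches from about 0.4 to 0.875 m from the base axis. Payload 19.3 kg.
Tool frame: the origin (TCP) lies on the centre line of the jaws, within the pads' length; the fingertips stand 8 mm ahead of it and the grasp point (between the pads) lies 11 mm behind it (bot.tip_extent is the distance from the TCP to the fingertips, in m); x points along the fingers, y is the direction in which the jaws open and shut, and the axes are right-handed (so a half turn about x gives the same grasp; the last joint's range is limited). The gripper opens to 85 mm and grips with 20 to 120 N. Pads are 22 mm wide; open, the fingers measure 114 mm over their backs; the gripper's body (76 mm by 85 mm) begins 54 mm behind the grasp point. The pads swing forward as they close: fully open they stand 13 mm farther back than shut.
Start: joints at [1.208, 0.521, -0.036, 1.599, 0.021, 1.021, -0.113], TCP at [0.18, -0.598, 0.239] pointing down, gripper open.
Joint ranges: [-2.91, 2.91], [-0.3, 2.13], [-1.5, 1.42], [0.17, 2.43], [-1.26, 4.41], [0.16, 1.93], [-2.52, 2.52]. Speed limits (rad/s): [1.89, 1.89, 2.39, 2.39, 3.01, 3.01, 3.01].

## Interface

Orientations are given as [roll, pitch, yaw] about the fixed x, y, z axes, in that order (R = Rz(yaw) Ry(pitch) Rx(roll)).
In Python, from workcell import sensors, imaging, order, bot gives the robot as it stands.
- The arm moves only by the tool arm_command, never from a script. Its argument "commands" is a list of rows, each an object of numbers: "dx", "dy", "dz": the shift along the tool's x, y, z in cm; "twist": the turn about the tool's x in rad. A call has 1 to 12 rows; each row is the pose to reach, as a shift and turn from the pose measured when the call began, along the tool's axes at that moment; what a row does not reach only later rows make up. A row lasts 1/12 s, in which the tool goes at most 41.7 mm and 7.16 degrees, less where a joint would pass 70% of its speed; a pose out of reach is approached as far as the arm can. A call with a gripper value outside its range is refused whole. "grip" is the closure, from -1 (fully open) to 1 (shut), set as the call begins (left out, the last holds). The fingers move at their own pace and stop on an object; "squeeze" is the grip in N (left out, the last holds). Time passes only in rows, so rows that repeat a pose let the fingers close. It gives the time, the measured TCP pose, the force and the opening at its end, in the units of the state.
- sensors.observe(): the state, without advancing time (a new reading comes with each control period).
- imaging.grab_frame(name): name is "scene" or "side" or "wrist"; returns the picture (384x512x3 uint8, red, green, blue); there is no depth.
- imaging.camera_info(name): a dict with "fx", "fy", "cx", "cy" (pixels), "origin" and "attitude" of the camera in the world. Camera axes: x right, y down, z forward; pixel columns grow to the right and rows downward; lengths in m; the calibration is good to about 2 mm. A picture is of the moment at which its call begins: read the wrist's pose just before it. camera_info takes no time and is no camera call; for the wrist camera it gives the pose at the moment of the call.
- order.job_done(): hands the job in, once; it reports no verdict.
The state is a dict: "clock": time; "qpos": joint angles; "qd": joint speeds; "joint_efforts": joint torques, N m; "position": TCP position; "tool_rot": TCP orientation; "force": force on the tool from outside, world axes, zero at the start; "moment": the same for the moment, N m; "grip_width": finger opening in m.
Only numpy, scipy, OpenCV 4.12 (cv2) and the standard library are available. Lean on these libraries where they do the work, as an engineer would, in place of code of your own. Each camera call takes 0.05 s, during which the arm holds its last target.

## Working session

There is one attempt and no reset: what is moved stays moved. The work goes in short steps, Python scripts to look and compute and a tool call to move; the robot and the scene stay as the last step left them, time stands still between calls to the robot, and variables do not carry over. Pictures are saved under pics/ and viewed, and the job is handed in when it is done.

Besides the shell and the picture viewer there is one more tool, called after "Request:" by a JSON object that holds its "fn" and its "kwargs", one argument or row to a line. arm_command: Moves the arm, as the interface text tells. Its arguments: {"type":"object","properties":{"commands":{"type":"array"},"grip":{"type":"number"},"squeeze":{"type":"number"}},"required":["commands"]}

```bash
mkdir -p pics; ls
python3 - <<'E'
from workcell import sensors, imaging, order, bot
import cv2
s=sensors.observe();print(s)
for n in ["scene","side","wrist"]:
    print(n,imaging.camera_info(n))
    cv2.imwrite(f"pics/{n}0.png",imaging.grab_frame(n)[:,:,::-1])
print([a for a in dir(bot) if a[0]!='_'])
E
```

```text
pics
{'clock': 0.0, 'qpos': array([ 1.20780975,  0.52203671, -0.03635418,  1.599994  ,  0.02120031,
        1.02109923, -0.11278637]), 'qd': array([ 9.23325007e-04, -5.77332746e-04,  4.36759949e-04, -1.42682138e-03,
       -4.00170431e-05, -8.64458543e-04,  1.19194924e-03]), 'joint_efforts': array([ 1.24469418e-03, -9.27111840e+01,  1.98008761e+00, -3.69933128e+01,
        1.76617474e-02,  8.30262434e-03, -3.37183815e-05]), 'position': array([ 0.18027437, -0.59809566,  0.2387163 ]), 'tool_rot': array([-1.51086465,  1.56964398,  1.92354137]), 'force': array([-0.56658506, -0.10227183, -0.38863644]), 'moment': array([-0.00128701,  0.01511342, -0.02047031]), 'grip_width': 0.0854757855552189}
scene {'fx': 425.128510149855, 'fy': 425.128510149855, 'cx': 253.9193181153078, 'cy': 194.1059698743349, 'origin': array([-0.0076991 ,  0.49807421,  0.48408924]), 'attitude': array([-2.09424682,  0.02439874, -2.38444002])}
side {'fx': 436.76252753313025, 'fy': 436.76252753313025, 'cx': 261.91762077282414, 'cy': 187.55811085343979, 'origin': array([ 0.48723483, -0.640316  ,  0.6232923 ]), 'attitude': array([-2.27841382,  0.01260061, -0.02408526])}
wrist {'fx': 303.24640311390385, 'fy': 303.24640311390385, 'cx': 256.91193327737096, 'cy': 190.28810575400726, 'origin': array([ 0.24813253, -0.57700599,  0.37335671]), 'attitude': array([ 2.86119337e+00,  1.81434515e-03, -1.27834811e+00])}
['IKError', 'tip_extent']
```

View pics/scene0.png

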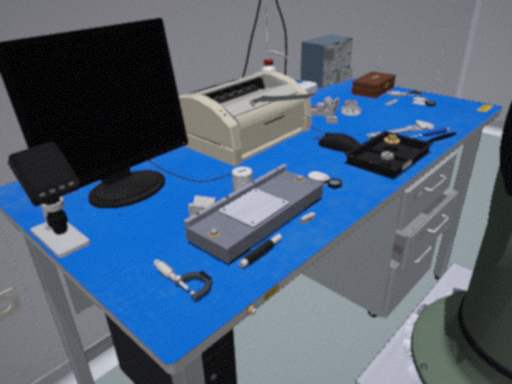

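View pics/side0.png

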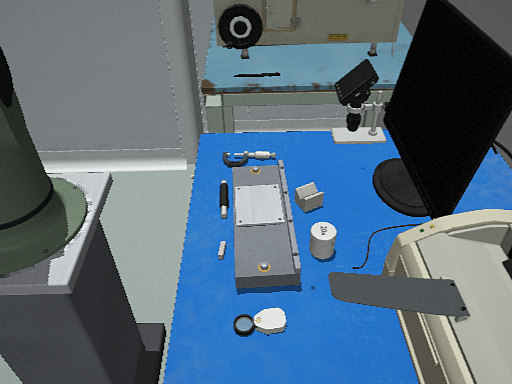

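View pics/wrist0.png

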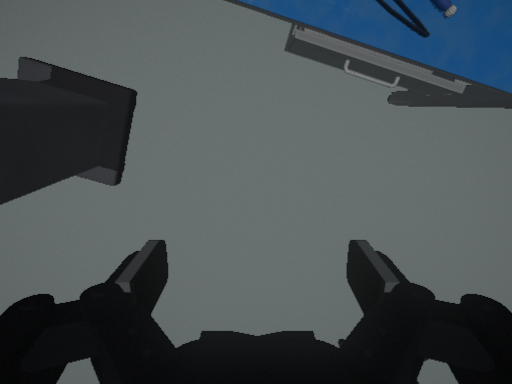

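The micrometer lies at the far end of the side view, at about (248,156). That is the left end (+y), so the left pin is the one to press. I'll measure in enlarged crops.

Run:
```python
import cv2
a=cv2.imread('pics/side0.png')[140:340,205:345]
cv2.imwrite('pics/side0c.png',cv2.resize(a,None,fx=3,fy=3,interpolation=cv2.INTER_CUBIC)[:600])
a=cv2.imread('pics/scene0.png')[160:300,150:350]
cv2.imwrite('pics/scene0c.png',cv2.resize(a,None,fx=4,fy=4,interpolation=cv2.INTER_CUBIC))
```

```text
(no output)
```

View pics/side0c.png

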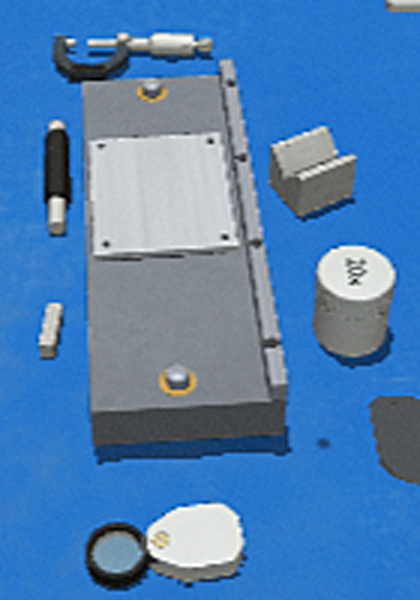

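View pics/scene0c.png

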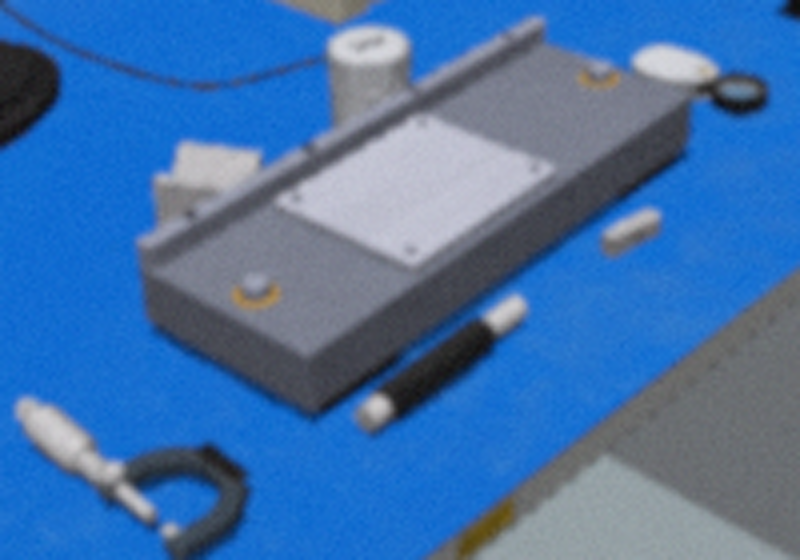

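```bash
cat > h.py <<'E'
import numpy as np,cv2
from scipy.spatial.transform import Rotation as R
from workcell import sensors, imaging, order, bot
def KP(n,ci=None):
    c=ci or imaging.camera_info(n)
    K=np.array([[c['fx'],0,c['cx']],[0,c['fy'],c['cy']],[0,0,1]])
    Rc=R.from_euler('xyz',c['attitude']).as_matrix();o=np.array(c['origin'])
    return K,Rc,o
def ray(n,uv,z,ci=None):
    K,Rc,o=KP(n,ci)
    d=Rc@np.linalg.solve(K,[uv[0],uv[1],1.]); return o+d*(z-o[2])/d[2]
def proj(n,p,ci=None):
    K,Rc,o=KP(n,ci); q=K@(Rc.T@(np.array(p)-o)); return q[:2]/q[2]
def tri(a,b,n1='side',n2='scene'):
    P=[]
    for n in (n1,n2):
        K,Rc,o=KP(n); P.append(K@np.c_[Rc.T,-Rc.T@o])
    X=cv2.triangulatePoints(P[0],P[1],np.array(a,float).reshape(2,1),np.array(b,float).reshape(2,1))[:,0]
    return X[:3]/X[3]
E
python3 - <<'E'
from h import *
S=lambda u:(u[0]/3+205,u[1]/3+140); C=lambda u:(u[0]/4+150,u[1]/4+160)
D={'pinL':((152,87),(257,281),.049),'pinR':((178,373),(602,68),.049),
'pFL':((90,137),(413,267),.046),'pBL':((218,132),(276,200),.046),'pBR':((244,245),(425,113),.046),'pFR':((94,254),(553,168),.046),
'dFL':((100,142),(411,249),.046),'dBL':((211,141),(295,198),.046),'dBR':((237,237),(422,121),.046),'dFR':((105,244),(537,167),.046),
'LFL':((83,83),(310,358),.04),'LFR':((92,408),(690,90),.04)}
np.set_printoptions(precision=4,suppress=True)
for k,(a,b,z) in D.items(): print(k,tri(S(a),C(b)),ray('side',S(a),z),ray('scene',C(b),z))
E
```

```text
pinL [0.4847 0.096  0.0466] [0.4843 0.0924 0.049 ] [0.4827 0.0981 0.049 ]
pinR [ 0.4949 -0.1664  0.0475] [ 0.4954 -0.1672  0.049 ] [ 0.4923 -0.1641  0.049 ]
pFL [0.4409 0.0414 0.0466] [0.4413 0.0427 0.046 ] [0.4409 0.0408 0.046 ]
pBL [0.529  0.0439 0.0468] [0.5288 0.0446 0.046 ] [0.5305 0.0431 0.046 ]
pBR [ 0.5374 -0.0674  0.0466] [ 0.5393 -0.0648  0.046 ] [ 0.5349 -0.0676  0.046 ]
pFR [ 0.4471 -0.0684  0.0459] [ 0.4463 -0.0692  0.046 ] [ 0.4483 -0.0684  0.046 ]
dFL [0.4485 0.0338 0.0489] [0.4482 0.0372 0.046 ] [0.4517 0.0307 0.046 ]
dBL [0.524  0.0358 0.046 ] [0.5235 0.0353 0.046 ] [0.5248 0.0357 0.046 ]
dBR [ 0.5333 -0.0603  0.0465] [ 0.5354 -0.0576  0.046 ] [ 0.5302 -0.0603  0.046 ]
dFR [ 0.4532 -0.0621  0.0474] [ 0.453  -0.0608  0.046 ] [ 0.4549 -0.0639  0.046 ]
LFL [0.4342 0.1123 0.0386] [0.4344 0.1106 0.04  ] [0.4329 0.1135 0.04  ]
LFR [ 0.4477 -0.1847  0.0425] [ 0.4472 -0.1829  0.04  ] [ 0.4507 -0.1886  0.04  ]
```

```bash
cat >> h.py <<'E'
np.set_printoptions(precision=4,suppress=True)
def T():
    s=sensors.observe();return s,R.from_euler('xyz',s['tool_rot']).as_matrix(),s['position']
def go(p,yaw=0.042):
    s,M,o=T()
    v=M.T@(np.array(p)-o)*100
    # angle to bring tool y along ledge x (either sign)
    ex=np.array([np.cos(yaw),np.sin(yaw),0]);q=M.T@ex
    a=np.arctan2(q[2],q[1]); 
    alt=a-np.pi*np.sign(a)
    print('cm',v,'twist',a,alt,'q7',s['qpos'][6],'pos',o)
E
python3 - <<'E'
from h import *
print(T()[1],bot.tip_extent)
go([.42,-.35,.2]);go([.485,.096,.15]);go([.485,.096,.08])
E
```

```text
[[-0.0003  0.2886 -0.9575]
 [ 0.0008 -0.9575 -0.2886]
 [-1.     -0.0008  0.    ]] 0.008
cm [  3.8992 -16.842  -30.113 ] twist -1.320054760369094 1.8215378932206991 q7 -0.11282093966610746 pos [ 0.1803 -0.5982  0.2389]
cm [  8.9327 -57.6646 -49.2073] twist -1.320054760369094 1.8215378932206991 q7 -0.11282093966610746 pos [ 0.1803 -0.5982  0.2389]
cm [ 15.9327 -57.6587 -49.2077] twist -1.320054760369094 1.8215378932206991 q7 -0.11282093966610746 pos [ 0.1803 -0.5982  0.2389]
```

Request:
{"fn": "arm_command", "kwargs": {
  "commands": [
    {"dx": 0.5, "dy": -2, "dz": -4, "twist": -0.1},
    {"dx": 1, "dy": -4, "dz": -8, "twist": -0.2},
    {"dx": 1.5, "dy": -6, "dz": -11, "twist": -0.3},
    {"dx": 2, "dy": -9, "dz": -15, "twist": -0.4},
    {"dx": 2.5, "dy": -11, "dz": -19, "twist": -0.5},
    {"dx": 3, "dy": -13, "dz": -22.5, "twist": -0.6},
    {"dx": 3.5, "dy": -15, "dz": -26, "twist": -0.7},
    {"dx": 3.9, "dy": -17, "dz": -30, "twist": -0.8},
    {"dx": 4.5, "dy": -20, "dz": -32, "twist": -0.9},
    {"dx": 5, "dy": -23, "dz": -33.5, "twist": -1.0},
    {"dx": 5, "dy": -26, "dz": -35, "twist": -1.1},
    {"dx": 5, "dy": -29, "dz": -36, "twist": -1.2}
  ],
  "grip": 1,
  "squeeze": 40
}}

```text
clock: 1.15
position: [0.4418, -0.2141, 0.1887]
tool_rot: [-2.73, 1.569, 1.911]
force: [0.4, 0.3, -0.5]
grip_width: -0.0004
```

Run:
```python
from h import *
print(T()[0]['qpos'])
go([.485,.096,.12])
```

```text
[ 0.668   0.4058 -0.4304  1.98    0.2291  0.8035  0.0368]
cm [  6.9118   2.0982 -31.228 ] twist -0.11337722335446998 3.0282154302353232 q7 0.03682951698692774 pos [ 0.4418 -0.2141  0.1887]
```

Request:
{"fn": "arm_command", "kwargs": {
  "commands": [
    {"dx": 0.5, "dy": 0.2, "dz": -3, "twist": -0.05},
    {"dx": 1, "dy": 0.4, "dz": -6, "twist": -0.113},
    {"dx": 1.5, "dy": 0.7, "dz": -9.5, "twist": -0.113},
    {"dx": 2, "dy": 0.9, "dz": -13, "twist": -0.113},
    {"dx": 3, "dy": 1.1, "dz": -16.5, "twist": -0.113},
    {"dx": 4, "dy": 1.4, "dz": -20, "twist": -0.113},
    {"dx": 5, "dy": 1.6, "dz": -23.5, "twist": -0.113},
    {"dx": 6, "dy": 1.8, "dz": -27, "twist": -0.113},
    {"dx": 6.5, "dy": 2.1, "dz": -30, "twist": -0.113},
    {"dx": 6.9, "dy": 2.1, "dz": -31.2, "twist": -0.113},
    {"dx": 6.9, "dy": 2.1, "dz": -31.2, "twist": -0.113},
    {"dx": 6.9, "dy": 2.1, "dz": -31.2, "twist": -0.113}
  ]
}}

```text
clock: 2.15
position: [0.4847, 0.096, 0.1198]
tool_rot: [-2.328, 1.569, 2.427]
force: [-0.3, -1.4, -0.0]
grip_width: 0.0001
```

Run:
```python
from h import *
go([.485,.096,.056])
for n in ["scene","wrist","side"]:
    ci=imaging.camera_info(n)
    cv2.imwrite(f"pics/{n}1.png",imaging.grab_frame(n)[:,:,::-1])
    print(n,proj(n,[.4847,.096,.0485],ci),proj(n,[.4847,.096,.112],ci))
a=cv2.imread('pics/wrist1.png');b=cv2.imread('pics/side1.png')[100:292,180:380]
cv2.imwrite('pics/w1.png',cv2.resize(a,(800,600)))
cv2.imwrite('pics/s1.png',cv2.resize(b,None,fx=3,fy=3))
```

```text
cm [6.3815 0.0404 0.0046] twist 0.0009530231105240719 -3.140639630479269 q7 -0.6126098864847863 pos [0.4847 0.096  0.1198]
scene [214.416  229.5438] [211.8072 199.188 ]
wrist [256.1976 205.1717] [255.8883 244.9039]
side [255.822  168.1356] [255.148  143.6063]
```

View pics/w1.png

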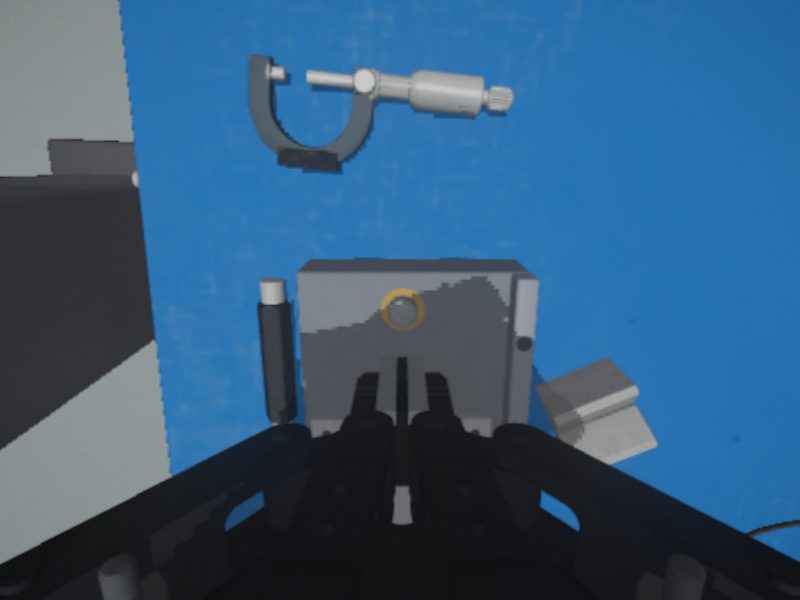

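View pics/s1.png

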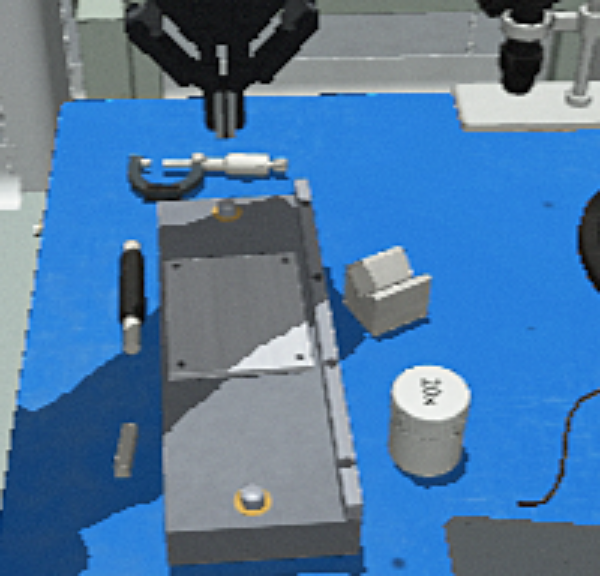

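The wrist view shows the pin at (258,197), while my triangulated point projects to (256,205), a difference of about 5 mm along y. I'll go down to just above the pin and check with the fixed cameras.

Request:
{"fn": "arm_command", "kwargs": {
  "commands": [
    {"dx": 1, "dy": 0, "dz": -0.1},
    {"dx": 2, "dy": 0, "dz": -0.2},
    {"dx": 3, "dy": 0, "dz": -0.2},
    {"dx": 4, "dy": 0, "dz": -0.2},
    {"dx": 5, "dy": 0, "dz": -0.2},
    {"dx": 5.6, "dy": 0, "dz": -0.2},
    {"dx": 5.6, "dy": 0, "dz": -0.2},
    {"dx": 5.6, "dy": 0, "dz": -0.2}
  ]
}}

```text
validation failed for argument at $.co...
```

Run:
```python
from h import *
go([.485,.098,.048])
for n in ["scene","wrist","side"]:
    ci=imaging.camera_info(n)
    cv2.imwrite(f"pics/{n}2.png",imaging.grab_frame(n)[:,:,::-1])
    print(n,proj(n,T()[2]-[0,0,.008],ci),ray(n,(258,197),.049,ci))
a=cv2.imread('pics/scene2.png')[180:270,150:270];b=cv2.imread('pics/side2.png')[120:220,205:325]
cv2.imwrite('pics/sc2.png',cv2.resize(a,None,fx=6,fy=6,interpolation=cv2.INTER_CUBIC))
cv2.imwrite('pics/s2.png',cv2.resize(b,None,fx=6,fy=6,interpolation=cv2.INTER_CUBIC))
```

```text
cm [ 7.2309  0.007  -0.3523] twist -0.002019051685346946 3.1395736019044462 q7 -0.6125952323470548 pos [0.4851 0.0944 0.1203]
scene [212.305  198.5867] [ 0.5037 -0.0396  0.049 ]
wrist [256.0842 246.4919] [0.4861 0.1017 0.049 ]
side [255.3708 143.822 ] [0.4878 0.0027 0.049 ]
```

View pics/sc2.png

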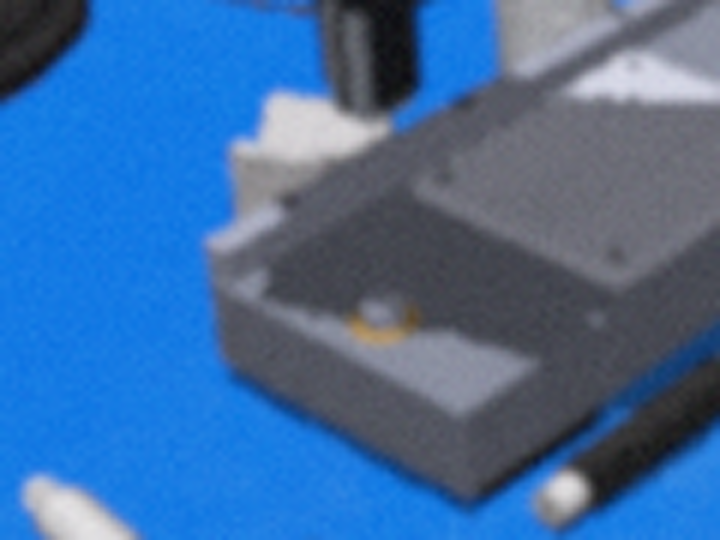

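View pics/s2.png

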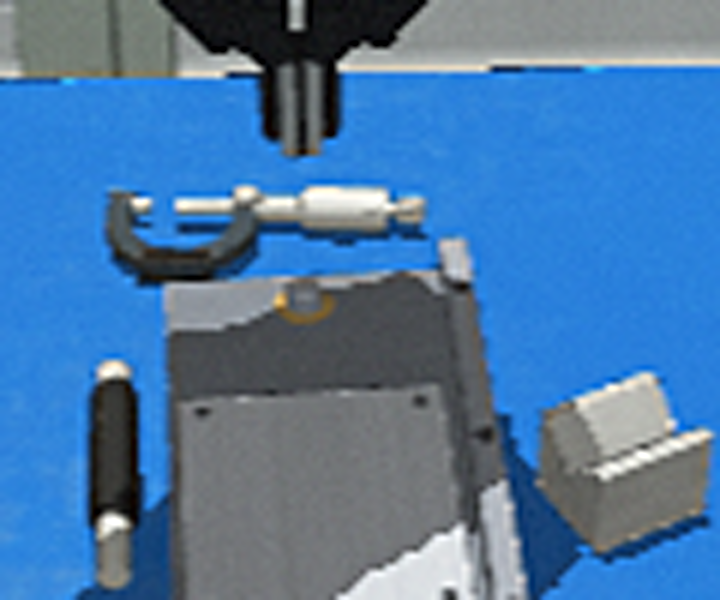

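View pics/wrist2.png

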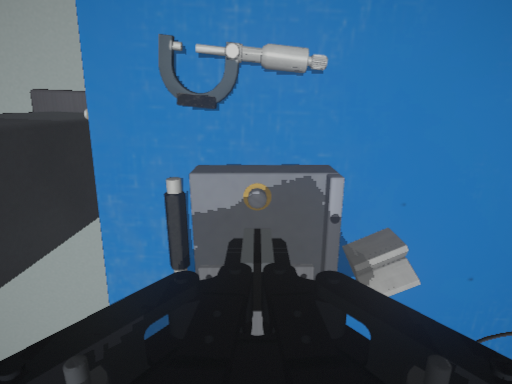

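The move was refused (validation), so I'll resend it with every field given. In the fixed views the pin is at scene (213,231) and side (256,169), still about y = 0.097. The wrist view gives 0.1017, so I'll aim for 0.098.

Request:
{"fn": "arm_command", "kwargs": {
  "commands": [
    {"dx": 1, "dy": 0, "dz": -0.1, "twist": 0},
    {"dx": 2, "dy": 0, "dz": -0.2, "twist": 0},
    {"dx": 3, "dy": 0, "dz": -0.2, "twist": 0},
    {"dx": 4, "dy": 0, "dz": -0.3, "twist": 0},
    {"dx": 5, "dy": 0, "dz": -0.3, "twist": 0},
    {"dx": 5.6, "dy": 0, "dz": -0.3, "twist": 0},
    {"dx": 5.6, "dy": 0, "dz": -0.3, "twist": 0},
    {"dx": 5.6, "dy": 0, "dz": -0.3, "twist": 0}
  ]
}}

```text
clock: 3.12
position: [0.4848, 0.0979, 0.064]
tool_rot: [-2.456, 1.569, 2.297]
force: [-0.6, 0.4, -0.1]
grip_width: -0.0
```

Run:
```python
from h import *
print(T()[0]['clock'])
go([.485,.098,.048])
for n in ["scene","wrist","side"]:
    ci=imaging.camera_info(n)
    cv2.imwrite(f"pics/{n}3.png",imaging.grab_frame(n)[:,:,::-1])
    print(n,proj(n,T()[2]-[0,0,.008],ci))
a=cv2.imread('pics/scene3.png')[180:270,150:270];b=cv2.imread('pics/side3.png')[120:220,205:325]
cv2.imwrite('pics/sc3.png',cv2.resize(a,None,fx=6,fy=6,interpolation=cv2.INTER_CUBIC))
cv2.imwrite('pics/s3.png',cv2.resize(b,None,fx=6,fy=6,interpolation=cv2.INTER_CUBIC))
```

```text
3.1167
cm [ 1.5975  0.0196 -0.0067] twist -0.0016273622926651489 3.139965291297128 q7 -0.685025249762118 pos [0.4848 0.0979 0.064 ]
scene [213.1575 226.2983]
wrist [256.3395 247.0004]
side [256.0119 164.5205]
```

View pics/sc3.png

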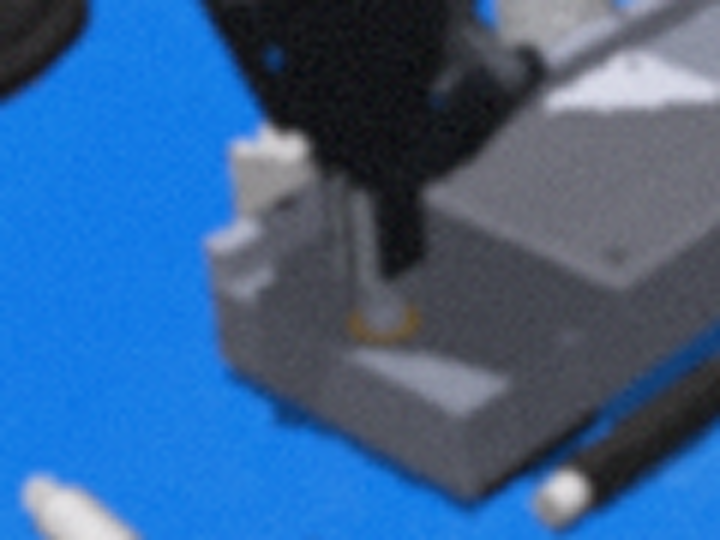

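View pics/s3.png

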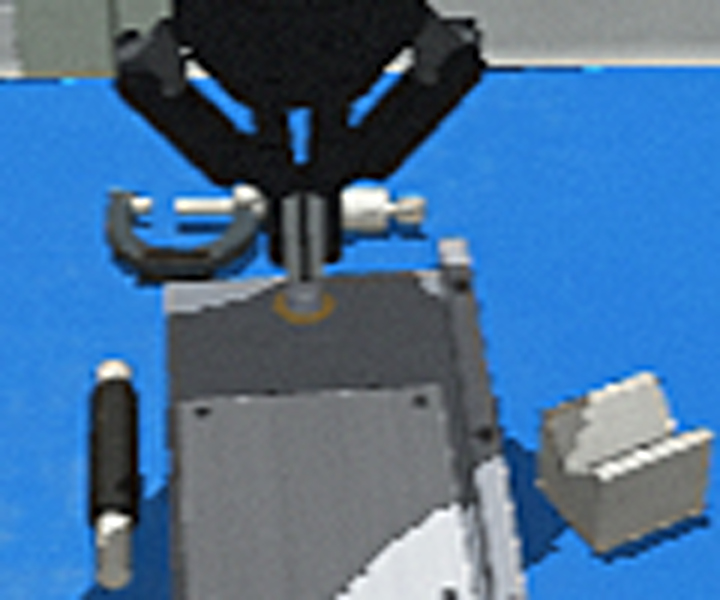

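View pics/wrist3.png

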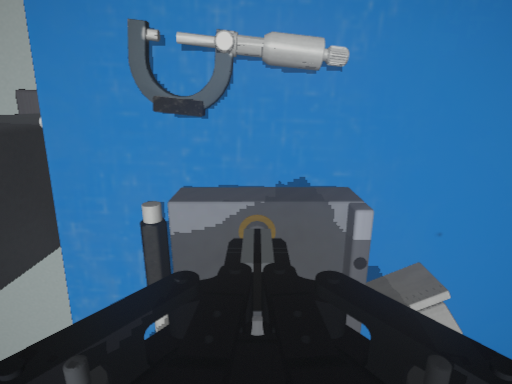

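Both fixed views show the shut tip centred on the pin: scene (213,231), side (256,169). I'll press now.

Request:
{"fn": "arm_command", "kwargs": {
  "commands": [
    {"dx": 0.4, "dy": 0, "dz": 0, "twist": 0},
    {"dx": 0.7, "dy": 0, "dz": 0, "twist": 0},
    {"dx": 0.9, "dy": 0, "dz": 0, "twist": 0},
    {"dx": 1.1, "dy": 0, "dz": 0, "twist": 0},
    {"dx": 1.3, "dy": 0, "dz": 0, "twist": 0},
    {"dx": 1.4, "dy": 0, "dz": 0, "twist": 0},
    {"dx": 1.5, "dy": 0, "dz": 0, "twist": 0},
    {"dx": 1.55, "dy": 0, "dz": 0, "twist": 0},
    {"dx": 1.55, "dy": 0, "dz": 0, "twist": 0}
  ]
}}

```text
clock: 4.02
position: [0.4854, 0.0979, 0.0492]
tool_rot: [2.706, 1.569, 1.176]
force: [0.5, 0.3, -0.4]
grip_width: -0.0
```

Request:
{"fn": "arm_command", "kwargs": {
  "commands": [
    {"dx": 0.1, "dy": 0, "dz": 0, "twist": 0},
    {"dx": 0.15, "dy": 0, "dz": 0, "twist": 0},
    {"dx": 0.2, "dy": 0, "dz": 0, "twist": 0}
  ]
}}

```text
clock: 4.27
position: [0.4854, 0.0979, 0.0479]
tool_rot: [2.276, 1.569, 0.745]
force: [-7.4, -3.9, 41.1]
grip_width: -0.0001
```

Run:
```python
from h import *
print(T()[0]['force'],T()[2])
for n in ["scene","side"]:
    cv2.imwrite(f"pics/{n}4.png",imaging.grab_frame(n)[:,:,::-1])
a=cv2.imread('pics/scene4.png')[180:270,150:270];b=cv2.imread('pics/side4.png')[120:220,205:325]
cv2.imwrite('pics/sc4.png',cv2.resize(np.hstack([a[:,:100],b[:90,:100]]),None,fx=4,fy=4,interpolation=cv2.INTER_CUBIC))
```

```text
[-7.3655 -3.8545 41.1069] [0.4854 0.0979 0.0479]
```

View pics/sc4.png

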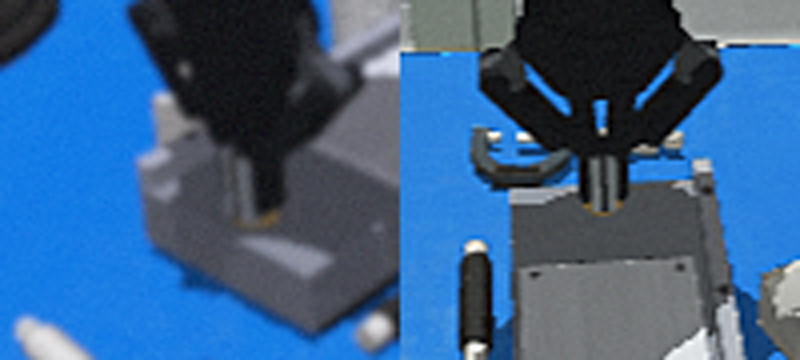

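41 N with the tip at z = 0.040 means it bottomed out on the deck, so the pin is flush. I'll retract and go behind the plate's right end with the jaws half open, for a straight two-finger push.

Request:
{"fn": "arm_command", "kwargs": {
  "commands": [
    {"dx": -1.5, "dy": 0, "dz": 0, "twist": 0},
    {"dx": -4, "dy": 0, "dz": 0, "twist": 0},
    {"dx": -5.5, "dy": 0, "dz": 1, "twist": 0},
    {"dx": -6, "dy": 0, "dz": 4, "twist": 0},
    {"dx": -6, "dy": 0, "dz": 7.5, "twist": 0},
    {"dx": -6, "dy": 0, "dz": 11, "twist": 0},
    {"dx": -6, "dy": 0, "dz": 14.5, "twist": 0},
    {"dx": -6, "dy": 0, "dz": 18, "twist": 0},
    {"dx": -6, "dy": 0, "dz": 20, "twist": 0},
    {"dx": -6, "dy": 0, "dz": 20, "twist": 0},
    {"dx": -6, "dy": 0, "dz": 20, "twist": 0}
  ],
  "grip": 0
}}

```text
clock: 5.28
position: [0.4929, -0.1027, 0.1075]
tool_rot: [2.701, 1.569, 1.168]
force: [-0.5, 0.0, -0.5]
grip_width: 0.0425
```

Run:
```python
from h import *
print(T()[0]['force'],T()[0]['grip_width'])
go([.4925,-.095,.06])
for n in ["scene","side"]:
    cv2.imwrite(f"pics/{n}5.png",imaging.grab_frame(n)[:,:,::-1])
a=cv2.imread('pics/scene5.png')[160:300,150:350];b=cv2.imread('pics/side5.png')[130:300,205:325]
cv2.imwrite('pics/sc5.png',cv2.resize(a,None,fx=4,fy=4,interpolation=cv2.INTER_CUBIC))
cv2.imwrite('pics/s5.png',cv2.resize(b[:150],None,fx=4,fy=4,interpolation=cv2.INTER_CUBIC))
```

```text
[-0.5425  0.0136 -0.5472] 0.042484770771842845
cm [ 4.7519 -0.0149 -0.7677] twist -0.004187747315074683 3.1374049062747185 q7 -0.2295277240762325 pos [ 0.4929 -0.1027  0.1075]
```

View pics/sc5.png

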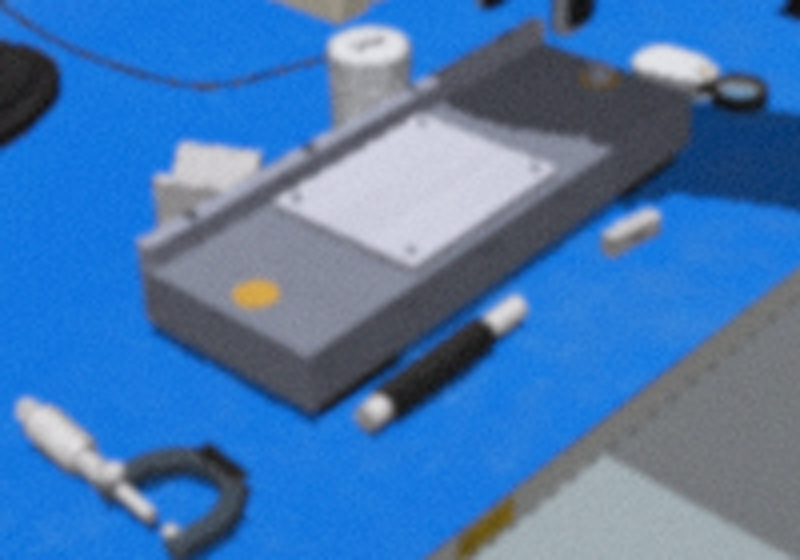

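View pics/s5.png

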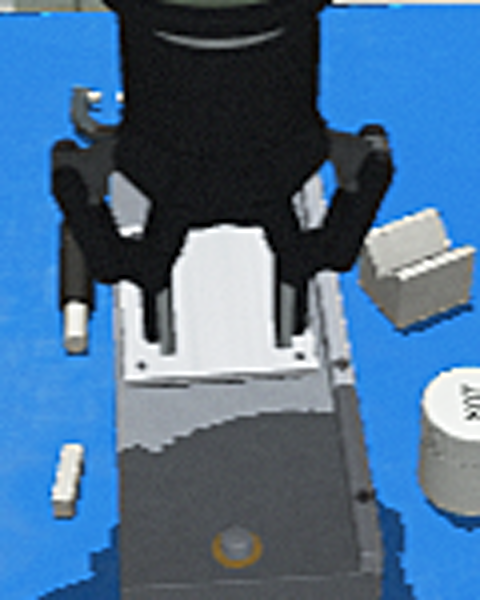

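The orange disc at scene crop (255,293) shows the left pin is flush and the plate hasn't moved. I'll go down behind the plate's right end.

Request:
{"fn": "arm_command", "kwargs": {
  "commands": [
    {"dx": 1.5, "dy": 0, "dz": -0.3, "twist": 0},
    {"dx": 3, "dy": 0, "dz": -0.6, "twist": 0},
    {"dx": 4.5, "dy": 0, "dz": -0.7, "twist": 0},
    {"dx": 5.2, "dy": 0, "dz": -0.7, "twist": 0},
    {"dx": 5.5, "dy": 0, "dz": -0.7, "twist": 0},
    {"dx": 5.7, "dy": 0, "dz": -0.7, "twist": 0},
    {"dx": 5.8, "dy": 0, "dz": -0.7, "twist": 0},
    {"dx": 5.8, "dy": 0, "dz": -0.7, "twist": 0}
  ]
}}

```text
clock: 6.05
position: [0.4932, -0.0937, 0.0501]
tool_rot: [2.352, 1.569, 0.823]
force: [-1.8, 0.5, -0.4]
grip_width: 0.0432
```

Request:
{"fn": "arm_command", "kwargs": {
  "commands": [
    {"dx": 0.1, "dy": 0, "dz": 0, "twist": 0},
    {"dx": 0.2, "dy": 0, "dz": 0, "twist": 0},
    {"dx": 0.25, "dy": 0, "dz": 0, "twist": 0}
  ]
}}

```text
clock: 6.3
position: [0.4934, -0.0938, 0.0478]
tool_rot: [2.177, 1.568, 0.647]
force: [-0.9, 0.5, 0.3]
grip_width: 0.0428
```

Run:
```python
from h import *
print(T()[0]['force'],T()[2])
for n in ["scene","side"]:
    cv2.imwrite(f"pics/{n}6.png",imaging.grab_frame(n)[:,:,::-1])
a=cv2.imread('pics/scene6.png')[160:260,220:340];b=cv2.imread('pics/side6.png')[180:300,205:325]
cv2.imwrite('pics/s6.png',cv2.resize(np.hstack([a,b[:100]]),None,fx=3.3,fy=3.3,interpolation=cv2.INTER_CUBIC))
```

```text
[-0.8636  0.5117  0.2596] [ 0.4934 -0.0938  0.0478]
```

View pics/s6.png

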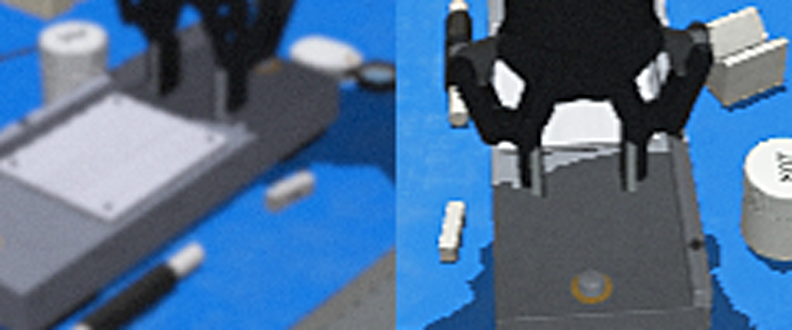

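The tips stand behind the plate and haven't touched the deck yet. I'll feel for it a little lower.

Request:
{"fn": "arm_command", "kwargs": {
  "commands": [
    {"dx": 0.1, "dy": 0, "dz": 0, "twist": 0},
    {"dx": 0.15, "dy": 0, "dz": 0, "twist": 0},
    {"dx": 0.15, "dy": 0, "dz": 0, "twist": 0}
  ]
}}

```text
clock: 6.65
position: [0.4933, -0.0938, 0.0462]
tool_rot: [2.239, 1.569, 0.709]
force: [-0.3, -0.1, 2.4]
grip_width: 0.0429
```

Request:
{"fn": "arm_command", "kwargs": {
  "commands": [
    {"dx": 0.1, "dy": 0, "dz": 0, "twist": 0},
    {"dx": 0.15, "dy": 0, "dz": 0, "twist": 0},
    {"dx": 0.15, "dy": 0, "dz": 0, "twist": 0}
  ]
}}

```text
clock: 6.9
position: [0.4934, -0.0938, 0.046]
tool_rot: [1.68, 1.569, 0.15]
force: [-9.2, 1.7, 38.3]
grip_width: 0.0427
```

The deck is felt at TCP z = 0.046. I'll lift 1.5 mm and push.

Request:
{"fn": "arm_command", "kwargs": {
  "commands": [
    {"dx": -0.15, "dy": 0, "dz": 0, "twist": 0},
    {"dx": -0.15, "dy": 0, "dz": -0.4, "twist": 0},
    {"dx": -0.15, "dy": 0, "dz": -0.8, "twist": 0},
    {"dx": -0.15, "dy": 0, "dz": -1.2, "twist": 0},
    {"dx": -0.15, "dy": 0, "dz": -1.5, "twist": 0},
    {"dx": -0.15, "dy": 0, "dz": -1.8, "twist": 0},
    {"dx": -0.15, "dy": 0, "dz": -2.1, "twist": 0},
    {"dx": -0.15, "dy": 0, "dz": -2.5, "twist": 0},
    {"dx": -0.15, "dy": 0, "dz": -2.9, "twist": 0},
    {"dx": -0.15, "dy": 0, "dz": -3.3, "twist": 0},
    {"dx": -0.15, "dy": 0, "dz": -3.6, "twist": 0},
    {"dx": -0.15, "dy": 0, "dz": -3.8, "twist": 0}
  ]
}}

```text
clock: 7.9
position: [0.4918, -0.0554, 0.0475]
tool_rot: [1.716, 1.569, 0.187]
force: [0.6, 0.5, -1.0]
grip_width: 0.0425
```

Run:
```python
from h import *
print(T()[0]['force'],T()[2]); go([.487,.0185,.0478])
for n in ["scene","side"]:
    cv2.imwrite(f"pics/{n}7.png",imaging.grab_frame(n)[:,:,::-1])
a=cv2.imread('pics/scene7.png')[160:280,180:300];b=cv2.imread('pics/side7.png')[140:260,205:325]
cv2.imwrite('pics/s7.png',cv2.resize(np.hstack([a,b]),None,fx=3.3,fy=3.3,interpolation=cv2.INTER_CUBIC))
```

```text
[ 0.5859  0.4821 -0.9552] [ 0.4918 -0.0554  0.0475]
cm [-0.0232 -0.1766 -7.4002] twist -0.0006431425225330779 3.14094951106726 q7 -0.39291262172031927 pos [ 0.4918 -0.0554  0.0475]
```

View pics/s7.png

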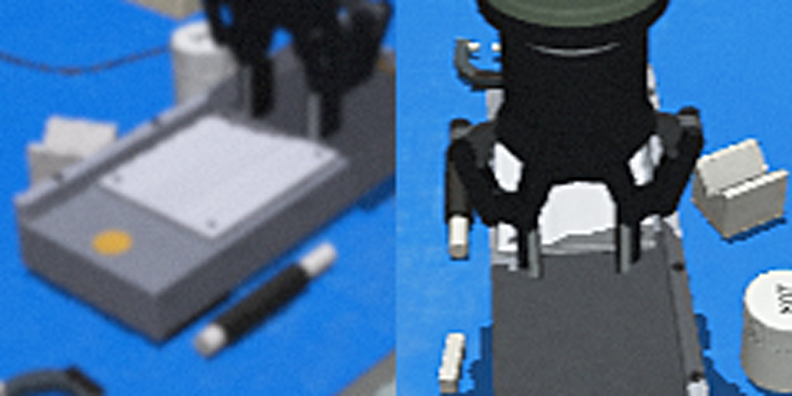

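The plate has moved left and is still straight. I'll carry on pushing.

Request:
{"fn": "arm_command", "kwargs": {
  "commands": [
    {"dx": 0, "dy": 0, "dz": -0.3, "twist": 0},
    {"dx": 0, "dy": 0, "dz": -0.7, "twist": 0},
    {"dx": 0, "dy": 0, "dz": -1.2, "twist": 0},
    {"dx": 0, "dy": 0, "dz": -1.7, "twist": 0},
    {"dx": 0, "dy": 0, "dz": -2.2, "twist": 0},
    {"dx": 0, "dy": 0, "dz": -2.7, "twist": 0},
    {"dx": 0, "dy": 0, "dz": -3.2, "twist": 0},
    {"dx": 0, "dy": 0, "dz": -3.7, "twist": 0},
    {"dx": 0, "dy": 0, "dz": -4.2, "twist": 0},
    {"dx": 0, "dy": 0, "dz": -4.6, "twist": 0},
    {"dx": 0, "dy": 0, "dz": -4.9, "twist": 0},
    {"dx": 0, "dy": 0, "dz": -5, "twist": 0}
  ]
}}

```text
clock: 9.0
position: [0.4898, -0.0049, 0.0476]
tool_rot: [1.784, 1.569, 0.255]
force: [0.1, -0.7, -1.2]
grip_width: 0.0428
```

Run:
```python
from h import *
print(T()[0]['force'],T()[2]); go([.487,.0185,.0478])
for n in ["scene","side"]:
    cv2.imwrite(f"pics/{n}8.png",imaging.grab_frame(n)[:,:,::-1])
a=cv2.imread('pics/scene8.png')[160:280,180:300]
cv2.imwrite('pics/sc8.png',cv2.resize(a,None,fx=5,fy=5,interpolation=cv2.INTER_CUBIC))
```

```text
[ 0.0787 -0.7428 -1.2392] [ 0.4898 -0.0049  0.0476]
cm [-0.0184 -0.1829 -2.3502] twist 5.327114563712056e-05 -3.141539382444156 q7 -0.4923125710064237 pos [ 0.4898 -0.0049  0.0476]
```

View pics/sc8.png

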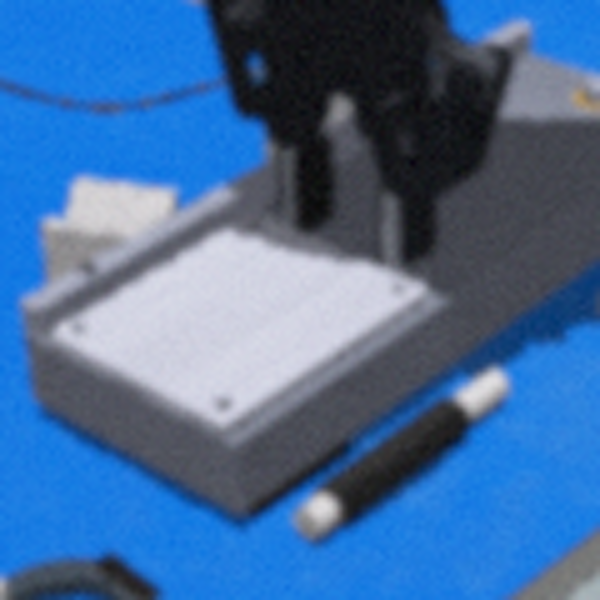

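Run:
```python
from h import *
S=lambda u:(u[0]/5+180,u[1]/5+160)
o=np.array([.4955,-.0355]);a=.042;ex=np.array([np.cos(a),np.sin(a)]);ey=np.array([-np.sin(a),np.cos(a)])
for k,u,z in [('FL',(222,428),.046),('BL',(48,338),.046),('FR',(430,293),.046),('LFL',(234,442),.04)]:
    p=ray('scene',S(u),z)[:2]-o; print(k,p@ex,p@ey)
```

```text
FL -0.050349973021712895 0.15240958606369043
BL 0.03733010236303555 0.1536815385732823
FR -0.05227679628777253 0.043152216080154716
LFL -0.053249415068681805 0.14999436359281346
```

The left edge is at ledge y ≈ 0.153 and straight, and the ledge corner measures 0.150, which agrees. It needs about 22 mm more.

Request:
{"fn": "arm_command", "kwargs": {
  "commands": [
    {"dx": 0, "dy": 0, "dz": -0.3, "twist": 0},
    {"dx": 0, "dy": 0, "dz": -0.7, "twist": 0},
    {"dx": 0, "dy": 0, "dz": -1.1, "twist": 0},
    {"dx": 0, "dy": 0, "dz": -1.5, "twist": 0},
    {"dx": 0, "dy": 0, "dz": -1.8, "twist": 0},
    {"dx": 0, "dy": 0, "dz": -2, "twist": 0},
    {"dx": 0, "dy": 0, "dz": -2.15, "twist": 0},
    {"dx": 0, "dy": 0, "dz": -2.2, "twist": 0},
    {"dx": 0, "dy": 0, "dz": -2.2, "twist": 0},
    {"dx": 0, "dy": 0, "dz": -2.2, "twist": 0}
  ]
}}

```text
clock: 9.93
position: [0.4889, 0.0166, 0.0476]
tool_rot: [1.744, 1.569, 0.215]
force: [0.1, 0.5, -0.2]
grip_width: 0.0425
```

Request:
{"fn": "arm_command", "kwargs": {
  "commands": [
    {"dx": 0, "dy": 0, "dz": 0.3, "twist": 0},
    {"dx": 0, "dy": 0, "dz": 0.8, "twist": 0},
    {"dx": -1, "dy": 0, "dz": 1.5, "twist": 0},
    {"dx": -4, "dy": 0, "dz": 2, "twist": 0},
    {"dx": -7, "dy": 0, "dz": 4, "twist": 0},
    {"dx": -9, "dy": 0, "dz": 7, "twist": 0},
    {"dx": -10, "dy": 0, "dz": 10, "twist": 0},
    {"dx": -11, "dy": 0, "dz": 13, "twist": 0},
    {"dx": -12, "dy": 0, "dz": 16, "twist": 0},
    {"dx": -12, "dy": 0, "dz": 16, "twist": 0},
    {"dx": -12, "dy": 0, "dz": 16, "twist": 0}
  ]
}}

```text
clock: 10.85
position: [0.4951, -0.1455, 0.1678]
tool_rot: [1.479, 1.568, -0.054]
force: [0.5, 0.7, -0.0]
grip_width: 0.0426
```

Run:
```python
from h import *
print(T()[0]['force'],T()[2])
for n in ["scene","side"]:
    cv2.imwrite(f"pics/{n}9.png",imaging.grab_frame(n)[:,:,::-1])
a=cv2.imread('pics/scene9.png')[160:300,150:350];b=cv2.imread('pics/side9.png')[130:330,200:340]
cv2.imwrite('pics/sc9.png',cv2.resize(a,None,fx=4,fy=4,interpolation=cv2.INTER_CUBIC))
cv2.imwrite('pics/s9.png',cv2.resize(b,None,fx=3,fy=3,interpolation=cv2.INTER_CUBIC))
```

```text
[ 0.4766  0.7229 -0.049 ] [ 0.4951 -0.1455  0.1678]
```

View pics/sc9.png

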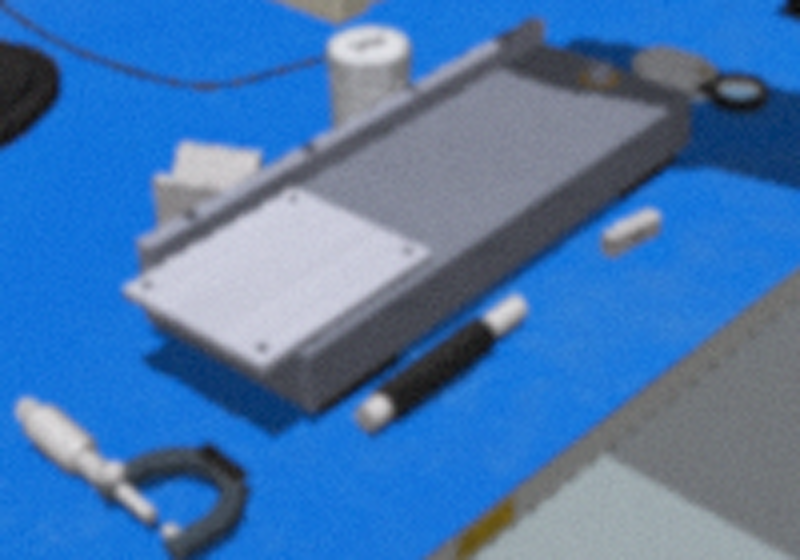

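View pics/s9.png

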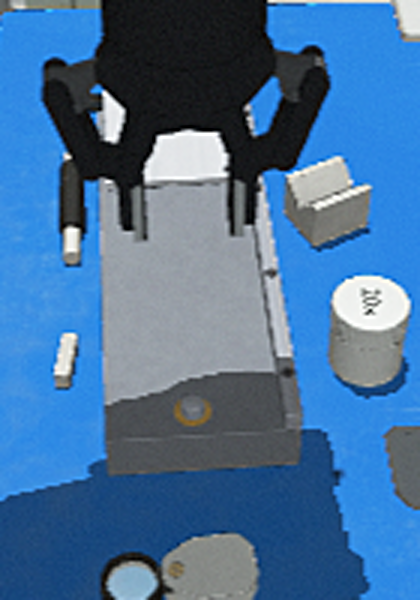

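Run:
```python
from h import *
S=lambda u:(u[0]/4+150,u[1]/4+160)
o=np.array([.4955,-.0355]);a=.042;ex=np.array([np.cos(a),np.sin(a)]);ey=np.array([-np.sin(a),np.cos(a)])
for k,u,z in [('FL',(264,370),.046),('BL',(124,289),.046),('FR',(430,250),.046),('BR',(292,187),.046),('LFL',(310,358),.04)]:
    p=ray('scene',S(u),z)[:2]-o; print(k,p@ex,p@ey)
```

```text
FL -0.052814614850168015 0.17497243712662916
BL 0.038285194356288056 0.1733597119138945
FR -0.04839243919757235 0.06309736659206641
BR 0.04060073715276003 0.06353414240492121
LFL -0.05633311190794045 0.15145435969452692
```

The left edge is at 0.174 (about 24 mm out), within about 0.04 rad of straight. The left pin is under the plate, the right pin is up, and the things around look unmoved. I'm handing the job in.

```bash
python3 -c "
from workcell import order
print(order.job_done())"
```

```text
the job is handed in; nothing more can be done
None
```

I pressed the left pin, at the micrometer's end, flush with the shut fingertips. I then pushed the plate along the ledge with two half-open fingers, backed off clear and handed the job in at about 11 s.

**Last checks, from the scene camera:**
- **Plate:** its left edge is at ledge y ≈ 0.174 m, about 24 mm past the end. It lies flat on the deck and within about 0.04 rad of straight.
- **Pins:** the left pin showed flush before the push; it is now under the plate, so I could not see it again. The right pin is still up.
- **Things around the ledge:** all six look unmoved. I judged this by eye in the pictures and did not measure it.

**Disagreements and problems:**
- **Pin position:** the wrist camera put the left pin about 4–5 mm farther left than the two fixed cameras did (y 0.102 m against 0.097 m). I aimed at 0.098 m, and the press worked.
- **Refused move:** one move call was refused for its format; I resent it with every field filled in.
- **Contact forces:** the wrist read about 41 N when the tip bottomed out on the deck while pressing the pin, and about 38 N when I felt for the deck before pushing. Both were through the fingertips and well under the 120 N wrist limit.

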